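# Chock the roll, then draw the gate

## Robot

A 6-joint arm with a two-finger parallel gripper is mounted at the origin on a cart in front of the work surface, level with it; the furniture and walls round the work are solid. World frame = base frame: x ahead of the robot, y to its left, z up, the work surface at z = 0. Lengths are in m, angles in rad, forces in N, time in s.
With the tool pointing down it reaches from about 0.2 to 0.875 m from the base axis. Payload 3.4 kg.
Tool frame: the origin (TCP) lies midway between the tips of the shut fingers; the grasp point (between the pads) lies bot.grip_point_offset behind it (bot.grip_point_offset is the distance from the TCP to the grasp point, in m); z points along the fingers, y is the line along which they close (so a half turn about z gives the same grasp; the last joint's range is limited). The gripper opens to 94 mm and grips with 3 to 60 N. Pads are 16 mm wide; open, the fingers measure 119 mm over their backs; the gripper's body (75 mm by 177 mm) begins 78 mm behind the grasp point.
Start: joints at [-1.309, 0.276, 1.505, -0, 1.361, -0.121], TCP at [0.215, -0.533, 0.205] pointing down, gripper open.
Joint ranges: [-2.89, 2.89], [-0.75, 2.08], [0.22, 2.7], [-1.18, 4.32], [0.11, 2.71], [-2.7, 2.7]. Speed limits (rad/s): [2.57, 2.57, 3.14, 3.14, 3.14, 3.14].

## Interface

Orientations are given as a unit quaternion [w, x, y, z].
In Python, from bench import bot gives the robot as it stands.
- The arm moves only by the shell command python3 -m jog 'ROWS'. ROWS is JSON, one flat list of numbers, 7 for each row, row after row: the turn, a rotation vector about the tool's x, y, z scaled (see below), then the shift along the tool's x, y, z scaled (see below), then the closure, from 0 (fully open) to 1 (shut). A call has 1 to 8 rows; each row shifts and turns the commanded pose from where the row before left it, along the tool's axes as they then stand; what a row does not reach is not made up. The controller multiplies each number of a shift by 5 cm and each number of a turn by 4 degrees. A row lasts 1/10 s, in which the tool goes at most 50 mm and 8.59 degrees, less where a joint would pass 70% of its speed; a pose out of reach is approached as far as the arm can. A call with a number of a shift or a turn outside -1 to 1 is refused whole. A call with a gripper value outside its range is refused whole. The fingers move at their own pace and stop on an object; the grip force is fixed at half the most. Time passes only in rows, so rows that do not move let the fingers close. It gives the time, the measured TCP pose, the force, the opening and the grip force at its end, in the units of the state.
- bot.get_obs(): the state, without advancing time (a new reading comes with each control period).
- bot.capture(name): name is "side" or "top" or "wrist"; returns a dict with "color" (420x560x3 uint8, red, green, blue), "K" (3x3 intrinsics, pixels), "rvec" (rotation vector, rad) and "tvec" (3), from world to camera coordinates, as OpenCV has them; the wrist camera has in their place "hand_eye" (4x4, takes a point from camera to tool coordinates, whose origin is the TCP and whose axes are the flange's). Camera axes: x right, y down, z forward; pixel columns grow to the right and rows downward; lengths in m; the calibration is good to about 2 mm. A picture is of the moment at which its call begins: read the wrist's pose just before it. There is no depth.
- bot.finish_job(): hands the job in; it is judged then, once.
The state is a dict: "clock": time; "q": joint angles; "joint_velocities": joint speeds; "joint_torque": joint torques, N m; "tcp_pos": TCP position; "tcp_rot": TCP orientation; "ft_force": force on the tool from outside, world axes, zero at the start; "wrist_torque": the same for the moment, N m; "finger_gap": opening from 0.0 (shut) to 1.0 (fully open); "grasp_force": force on a finger pad.
Only numpy, scipy, OpenCV 4.12 (cv2) and the standard library are available. Lean on these libraries where they do the work, as an engineer would, in place of code of your own. Each camera call takes 0.05 s, during which the arm holds its last target. There are 200 camera calls.

## Task

Stop the steel roll on the sloping rest from rolling: set the rubber wedge chock on the deck between the gate's two tines, thin end uphill, and push it gently against the roll's low side until the roll is pressed firmly home against the backstop. Then let go of the chock and draw the gate out down the slope by its knob; the roll must stay home, held by the chock alone. Do not let the roll run back, do not force it, and leave the other things on the bench alone.

Things in the scene. Friction and masses are not known exactly. Their poses are not given: they have to be found in the camera images.
- deck: Flat aluminium deck, 250 x 190 mm, of the fixed sloping rest; 12 mm high rails along both sides, inner faces at y = +-84 mm. Origin on the deck's top surface on its centre line; x straight up the slope (8 degrees, low end towards the robot), y across, z square out of the deck. It runs from x = -150 to +100 mm.
- roll: Smooth loose steel roll, 50 mm diameter, 150 mm long, about 0.9 kg, lying across the deck (axis along deck y). Origin at its centre, 25 mm above the deck; y is its axis, x and z turn as it rolls. At the start it leans on the gate's tines. Moving chock and roll up the slope together takes a push of 5 to 10 N; once the roll meets the backstop the push rises, and at about 20 N the roll is pressed home.
- backstop: Fixed grey bracket across the deck uphill of the roll, 150 mm wide, 42 mm high, with a steel pad facing the roll: sprung (2 N per mm, 3 mm of give, then hard) on an adjusting screw. Origin on the deck at the upright's downhill face. The screw's setting differs each time and is not reported: the roll meets the pad after 3 to 15 mm of travel uphill, felt as a rise of the push force.
- chock: Loose one-piece dark rubber wedge, 0.16 kg, sole flat on the bench at the start. Origin at the middle of the sole, 60 mm long (x), 40 mm wide (y); z up. Thin nose edge at x = +30 mm; from it a 30 degree face rises to 23 mm height at x = -10, then a flat top to the rear face at x = -30. Touching the roll, its nose is 6.7 mm downhill of the roll's centre. Push it low on the rear face: pushed high it noses down and drags; its own friction takes over half of the push.
- chock_grip (a point): Middle of the upright grip fin on the chock's flat rear top, 45 mm above the sole, 50 mm behind the nose edge, on the centre line; axes as the chock's. The fin is 14 mm thick (y), 18 mm long (x), its top 62 mm above the sole; fingers beside it must stay over the flat top, 23 mm above the sole.
- gate_grip (a point): Middle of the gate's upright knob post: 16 mm diameter, from 17 to 59 mm above the deck, this point at 44 mm. Axes as the deck's. It stands on the gate's crossbar (134 mm wide, top 17 mm above the deck), which joins two tines, 10 mm wide, 32 mm high, at y = +-62 mm, that end against the roll's low side. Between the tines 114 mm are clear across, about 120 mm along.
- gate (a joint): How far the gate is drawn out straight down the slope (along deck -x), m: 0 = in, at the start; 0.040 = end of travel. It slides with about 3 N of friction and stays where it is left.
- test_block: Bystander: ground steel block with holes, 40 x 50 x 25 mm, loose on the bench. Origin at centre of underside.
- ring_gauge: Bystander: steel ring gauge, 52 mm diameter, 16 mm high, loose on the bench. Origin at centre of underside.
- putty_tub: Bystander: round tub with screw lid, 67 mm diameter, 48 mm high, loose on the bench. Origin at centre of underside.
There are look-alikes about, which are no part of the job. There is more than one size of the chock; the one meant has the size given above.

How it is judged:
On the way, in this order (a step that is already met when the one before it is completed fails the run):
1. with the gate still in, the chock presses the roll home against the backstop (more than 1.5 N on the backstop for 0.3 s) (contact force between chock and roll above 3 N and contact force between roll and backstop above 1.5 N and value of joint gate below 0.006 m), for 0.3 s.
2. the gate is drawn out by at least 25 mm (value of joint gate above 0.025 m), for 0.2 s.
At the end, for the whole second after the job is handed in: The gate is drawn out by more than 25 mm; the roll rests still, pressed against both the pad of the backstop (over 0.3 N) and the chock on its low side (over 0.4 N), more than 1.5 mm uphill of its start (value of joint gate above 0.025 m and contact force between chock and roll above 0.4 N and contact force between roll and backstop above 0.3 N and linear speed of roll below 0.005 m/s and x of roll in the frame of deck above 0.0215 m); the robot touches nothing.
It fails at once if the roll runs back down the slope by more than 8 mm from its start (x of roll in the frame of deck below 0.012 m).
It fails at once if the chock is forced against the roll with more than 25 N (contact force between chock and roll above 25 N).
It fails at once if a bystander is pushed more than 30 mm (distance of any of test_block, ring_gauge, putty_tub from where it was at the start of the episode above 0.03 m).
It also fails if it takes over 72 s, if anything falls off the work surface, if the arm or the gripper's body presses on something with over 40 N, if the wrist force passes 120 N, or if a joint passes its speed limit or range.

## Working session

There is one attempt and no reset: what is moved stays moved. The work goes in short steps, Python scripts to look and compute and a shell command to move; the robot and the scene stay as the last step left them, time stands still between calls to the robot, and variables do not carry over. Pictures are saved under pics/ and viewed, at most 10 in all, crops included, and the job is handed in when it is done.

```bash
mkdir -p pics; ls; python3 - <<'E'
from bench import bot
import cv2
for n in("top","side"):
    c=bot.capture(n); cv2.imwrite(f"pics/{n}0.png",c["color"][:,:,::-1]); print(n,c["K"],c["rvec"],c["tvec"])
o=bot.get_obs();print(o,bot.grip_point_offset)
E
```

```text
pics
top [[398.45889442   0.         289.01327852]
 [  0.         398.45889442 211.77058033]
 [  0.           0.           1.        ]] [ 2.11137877 -2.11859827  0.20248094] [0.24334949 0.57486547 0.94911904]
side [[411.28935694   0.         285.0510491 ]
 [  0.         411.28935694 207.28702039]
 [  0.           0.           1.        ]] [ 0.37112321 -2.45154074  1.63683704] [0.59293632 0.03028191 1.32692946]
{'clock': 0.1, 'q': array([-1.30903467e+00,  2.76533471e-01,  1.50594489e+00, -4.38845778e-05,
        1.36070018e+00, -1.21011377e-01]), 'joint_velocities': array([ 2.16996950e-03,  7.36841616e-05, -1.11279775e-03, -5.47196808e-04,
        3.56056438e-04,  4.24124577e-04]), 'joint_torque': array([ 2.17890280e-03, -4.05453587e+01, -2.37779671e+01,  7.01763388e-02,
        2.98126799e-02, -5.47162767e-05]), 'tcp_pos': array([ 0.21460695, -0.53293092,  0.20471483]), 'tcp_rot': array([-7.89468032e-04,  9.81740253e-01,  1.90224728e-01, -7.71602311e-05]), 'ft_force': array([-0.22630549, -0.54350124, -0.43312789]), 'wrist_torque': array([0.03511503, 0.01319689, 0.02262247]), 'grasp_force': 0.0, 'finger_gap': 0.9998595196515938} 0.0188
```

View pics/top0.png

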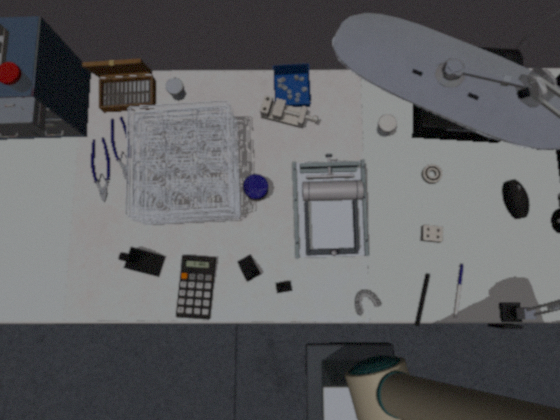

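View pics/side0.png

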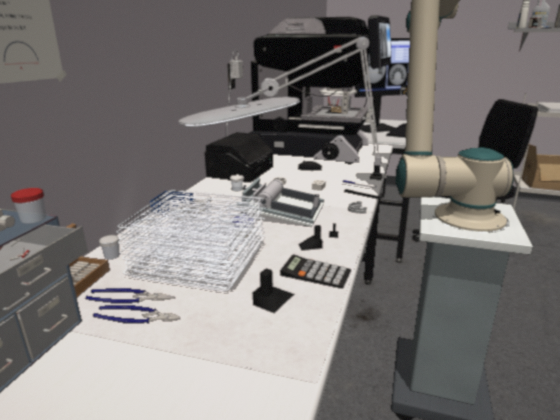

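The top view shows three dark wedges, at about (145,261), (249,268) and (284,287). In the side view they are at (270,290), (312,238) and (334,230). The deck is at (331,208), its roll at (332,190) and the gate bar at (331,250). I'll measure the wedges and enlarge them.

```bash
cat > h.py <<'E'
import numpy as np,cv2
from bench import bot
from scipy.spatial.transform import Rotation as R
def cam(n):
    if n=="wrist":
        o=bot.get_obs(); c=bot.capture(n); q=o["tcp_rot"]
        T=np.eye(4);T[:3,:3]=R.from_quat(q[[1,2,3,0]]).as_matrix();T[:3,3]=o["tcp_pos"]
        W=np.linalg.inv(T@np.array(c["hand_eye"])); return c["color"],c["K"],W[:3,:3],W[:3,3]
    c=bot.capture(n); return c["color"],c["K"],cv2.Rodrigues(np.array(c["rvec"]))[0],np.array(c["tvec"]).ravel()
def ray(C,px):
    _,K,r,t=C; d=np.linalg.inv(K)@[*px,1.]; return -r.T@t, r.T@d
def plane(C,px,p0,n=(0,0,1)):
    o,d=ray(C,px); n=np.array(n); return o+d*((np.array(p0)-o)@n)/(d@n)
def onz(C,px,z): return plane(C,px,(0,0,z))
def proj(C,p):
    _,K,r,t=C; x=K@(r@np.array(p)+t); return x[:2]/x[2]
def tri(C1,p1,C2,p2):
    o,d=ray(C1,p1);a,b=ray(C2,p2); s=np.linalg.lstsq(np.c_[d,-b],a-o,rcond=None)[0]
    A=o+d*s[0];B=a+b*s[1]; return (A+B)/2,np.linalg.norm(A-B)
def state():
    o=bot.get_obs(); q=o["tcp_rot"]; m=R.from_quat(q[[1,2,3,0]]).as_matrix()
    return o,np.array(o["tcp_pos"]),m
E
python3 - <<'E'
from h import *
T=cam("top");S=cam("side")
g=cv2.cvtColor(T[0],cv2.COLOR_RGB2GRAY)
m=(g<70).astype(np.uint8); m[:230]=0;m[310:]=0;m[:,:110]=0;m[:,300:]=0
for c in cv2.findContours(m,0,2)[0]:
    if cv2.contourArea(c)>30:
        r=cv2.minAreaRect(c); b=cv2.boxPoints(r); w=np.array([onz(T,p,0.0) for p in b])
        print(np.round(r[0],1),"sizes",np.round([np.linalg.norm(w[0]-w[1]),np.linalg.norm(w[1]-w[2])],3),"c",onz(T,r[0],0.0).round(3))
a=cv2.resize(T[0][235:305,110:310],(800,280),interpolation=2)
b=cv2.resize(S[0][215:315,240:360],(384,320),interpolation=2)
d=cv2.resize(S[0][160:230,230:340],(416,320),interpolation=2)
im=np.vstack([a,np.hstack([b,d])]);cv2.imwrite("pics/crop1.png",np.clip(im[:,:,::-1]*1.6,0,255).astype(np.uint8))
t=cv2.resize(T[0][145:265,280:380],(500,600),interpolation=2);cv2.imwrite("pics/deck.png",np.clip(t[:,:,::-1]*1.3,0,255).astype(np.uint8))
E
```

```text
[283.3 286.3] sizes [0.037 0.024] c [0.391 0.257 0.   ]
[248.7 267.4] sizes [0.039 0.057] c [0.44  0.347 0.   ]
[196.5 282.7] sizes [0.139 0.09 ] c [0.401 0.482 0.   ]
[140.6 260.1] sizes [0.058 0.118] c [0.46 0.63 0.  ]
```

View pics/crop1.png

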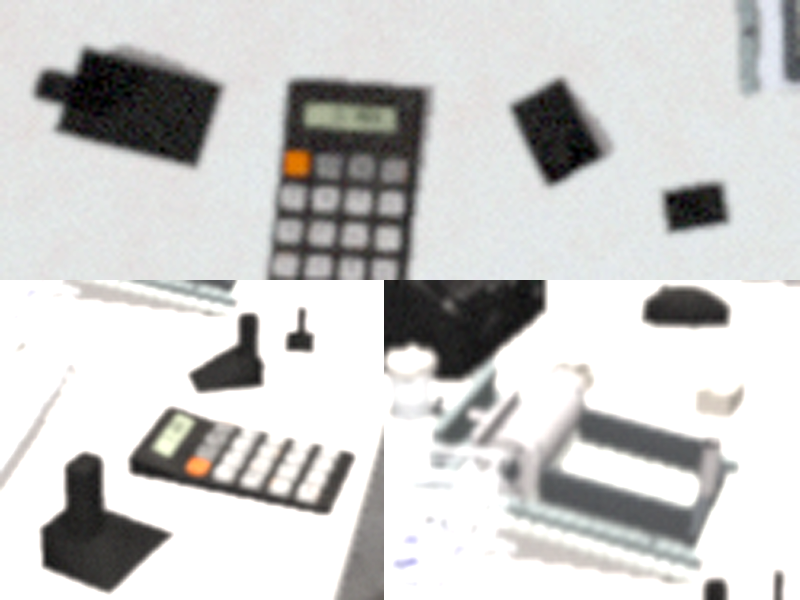

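View pics/deck.png

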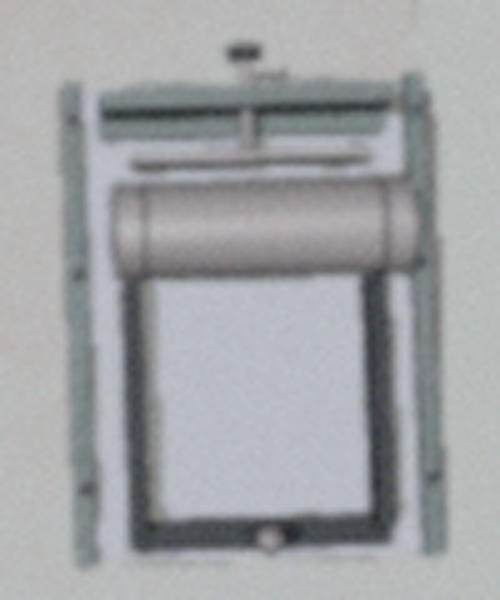

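The crop gives wedges of 118 mm (big, with fin), 57 x 39 mm at (249,267) and 37 x 24 mm at (283,286). The 57 x 39 mm one fits the 60 x 40 mm chock. In the side view its fin is on the right at (317,230) and its nose on the left at (299,246). In the deck crop the roll is centred at (333,191), the knob at (334,253) and the pad at (330,176). Next: rough world positions.

```bash
python3 - <<'E'
from h import *
T=cam("top");S=cam("side")
f=lambda x,y:(280+x/5,145+y/5)
print("knob",tri(T,f(269,532),S,(316.8,196)))
for n,p in dict(rollL=(113,232),rollR=(417,230),railTL=(70,90),railBL=(88,560),railTR=(412,80),railBR=(432,548)).items(): print(n,onz(T,f(*p),.05).round(4))
print("nose side",onz(S,(299.4,245.6),0))
print("fin top",tri(T,(248.7,267.4),S,(317.5,227)))
for p in [(562,80),(602,150),(550,185),(512,105)]: print(onz(T,(110+p[0]/4,235+p[1]/4),0.015).round(4))
o,p,m=state();print(m.round(3))
E
```

```text
knob (array([0.47382717, 0.13171475, 0.0671651 ]), np.float64(0.0008877582656585452))
rollL [0.6305 0.2063 0.05  ]
rollR [0.6309 0.0501 0.05  ]
railTL [0.707  0.2281 0.05  ]
railBL [0.4623 0.2204 0.05  ]
railTR [0.7115 0.0496 0.05  ]
railBR [0.4677 0.0491 0.05  ]
nose side [0.46949327 0.35142328 0.        ]
fin top (array([0.42947641, 0.33951386, 0.05834857]), np.float64(0.014300365247756257))
[0.4708 0.3414 0.015 ]
[0.426 0.315 0.015]
[0.4041 0.348  0.015 ]
[0.4549 0.3733 0.015 ]
[[ 0.928  0.373 -0.   ]
 [ 0.373 -0.928  0.001]
 [ 0.    -0.001 -1.   ]]
```

```bash
python3 -m jog '[0,0,0,0.3,-0.3,-0.9,0, 0,0,0,0.4,-0.4,-0.8,0, 0,0,0,0.5,-0.5,-0.7,0, 0,0,0,0.65,-0.65,0,0, 0,0,0,0.65,-0.65,0,0, 0,0,0,0.65,-0.65,0,0, 0,0,0,0.65,-0.65,0,0, 0,0,0,0.65,-0.65,0,0]' | tail -1
python3 -m jog '[0,0,0,0.65,-0.65,0,0, 0,0,0,0.65,-0.65,0,0, 0,0,0,0.65,-0.65,0,0, 0,0,0,0.65,-0.65,0,0, 0,0,-0.7,0.65,-0.65,0,0, 0,0,-0.7,0.65,-0.65,0,0, 0,0,0,0.3,-0.3,0,0, 0,0,0,0,0,0,0]' | tail -1
python3 - <<'E'
from h import *
C=cam("wrist"); cv2.imwrite("pics/w1.png",C[0][:,:,::-1]); np.save("w1.npy",np.array([C[1],C[2],np.c_[C[3],C[3],C[3]]]))
print(bot.capture("wrist")["hand_eye"],C[1])
o,p,m=state();print(p,m.round(3))
E
```

```text
grasp_force: 0.0
grasp_force: 0.0
[[-3.70115830e-04 -9.59042323e-01 -2.83262572e-01  8.37625304e-02]
 [ 9.99999904e-01 -2.88861342e-04 -3.28619278e-04  3.28125811e-04]
 [ 2.33336189e-04 -2.83262667e-01  9.59042339e-01 -1.79353107e-01]
 [ 0.00000000e+00  0.00000000e+00  0.00000000e+00  1.00000000e+00]] [[293.4508594    0.         280.12290854]
 [  0.         293.4508594  212.25326884]
 [  0.           0.           1.        ]]
[0.45012734 0.03074103 0.32532326] [[ 0.886  0.463 -0.001]
 [ 0.463 -0.886 -0.001]
 [-0.001  0.001 -1.   ]]
```

View pics/w1.png

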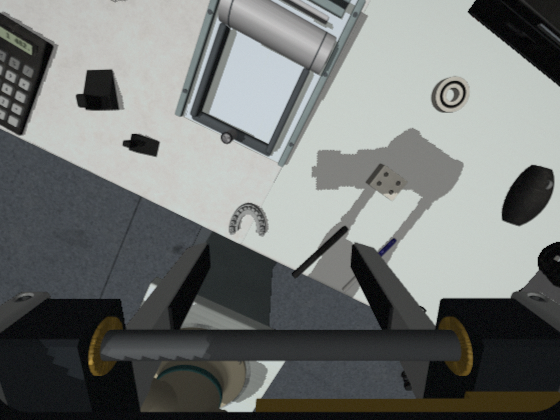

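The wrist view shows the chock at (98,90), fin toward the left/low side; the small look-alike at (140,145); the knob at (227,138); and the roll from (225,10) to (328,55). I'll move over for a centred view.

```bash
python3 -m jog '[0,0,0,0.2,-0.75,0,0, 0,0,0,0.2,-0.75,0,0, 0,0,0,0.2,-0.75,0,0, 0,0,0,0.2,-0.75,0,0, 0,0,0,0,0,0,0, 0,0,0,0,0,0,0]' | tail -1
python3 - <<'E'
from h import *
C=cam("wrist"); cv2.imwrite("pics/w2.png",cv2.resize(C[0][:300,:,::-1],(800,429),interpolation=2)); 
import pickle;pickle.dump(C,open("w2.pkl","wb"))
o,p,m=state();print(p,m.round(3))
E
```

```text
grasp_force: 0.0
[0.41671912 0.18086651 0.32549131] [[ 0.887  0.461  0.   ]
 [ 0.461 -0.887 -0.001]
 [-0.     0.001 -1.   ]]
```

View pics/w2.png

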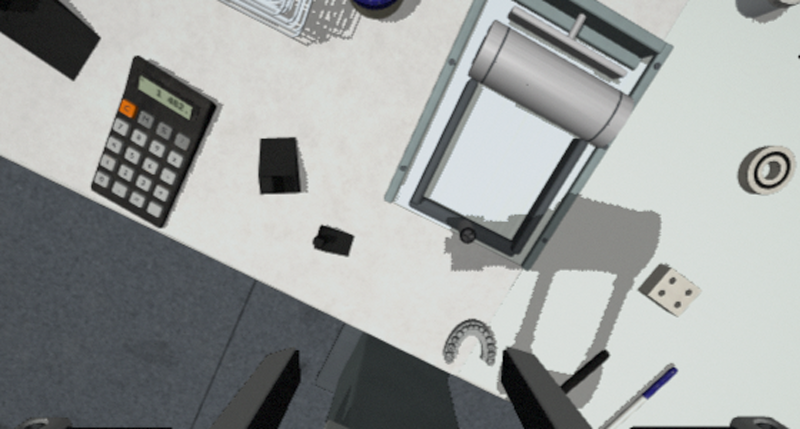

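```bash
python3 - <<'E'
from h import *
import pickle
C2=pickle.load(open("w2.pkl","rb")); a=np.load("w1.npy"); C1=(None,a[0],a[1],a[2][:,0]); T=cam("top")
f=lambda x,y:(280+x/5,145+y/5); s=lambda x,y:(x/1.4286,y/1.4286)
def multi(obs):
    A=np.zeros((3,3));b=np.zeros(3);L=[]
    for C,p in obs:
        o,d=ray(C,p);d/=np.linalg.norm(d);P=np.eye(3)-np.outer(d,d);A+=P;b+=P@o;L.append((o,P))
    x=np.linalg.solve(A,b); return x.round(4),[round(float(np.linalg.norm(P@(x-o))),4) for o,P in L]
print("knob",multi([(C1,(227,138)),(C2,s(468,235)),(T,f(269,532))]))
print("lowL",multi([(C1,(179,115)),(C2,s(387,200)),(T,f(78,562))]))
print("lowR",multi([(C1,(284,165)),(C2,s(525,267)),(T,f(443,550))]))
print("upL",multi([(C2,s(472,3)),(T,f(62,86))]))
print("upR",multi([(C2,s(672,46)),(T,f(423,75))]))
print("screw",multi([(C2,s(580,17)),(T,f(246,112))]))
g=cv2.cvtColor(C2[0],cv2.COLOR_RGB2GRAY)
m=(g<60).astype(np.uint8);m[:90]=0;m[145:]=0;m[:,:170]=0;m[:,230:]=0
for c in cv2.findContours(m,0,2)[0]:
    if cv2.contourArea(c)>60: print(cv2.approxPolyDP(c,2,True).reshape(-1,2).tolist())
# shared scale: nose corners on z=0
for p in [(260,139),(297,138)]: print("nose",onz(C2,s(*p),0).round(4))
for p in [(264,193),(300,192)]: print("rear z0/z23",onz(C2,s(*p),0).round(4),onz(C2,s(*p),.023).round(4))
c=C2[0][80:155,165:260].astype(float);c=np.clip(c*3.5,0,255).astype(np.uint8);c=cv2.resize(c,(760,600),interpolation=2);cv2.imwrite("pics/c2.png",c[:,:,::-1])
E
```

```text
knob (array([0.4742, 0.132 , 0.0695]), [0.0001, 0.0003, 0.0002])
lowL (array([0.4641, 0.2236, 0.0101]), [0.0004, 0.0012, 0.0015])
lowR (array([0.4707, 0.0358, 0.0008]), [0.0008, 0.0009, 0.0016])
upL (array([ 0.9212,  0.2411, -0.6144]), [0.0138, 0.0138])
upR (array([0.7131, 0.0472, 0.0596]), [0.0026, 0.0026])
screw (array([0.688, 0.14 , 0.073]), [0.0014, 0.0014])
[[183, 97], [183, 134], [209, 133], [206, 98]]
nose [0.4568 0.3795 0.    ]
nose [0.477 0.343 0.   ]
rear z0/z23 [0.4042 0.3531 0.    ] [0.4082 0.3471 0.023 ]
rear z0/z23 [0.4246 0.3164 0.    ] [0.4277 0.312  0.023 ]
```

View pics/c2.png

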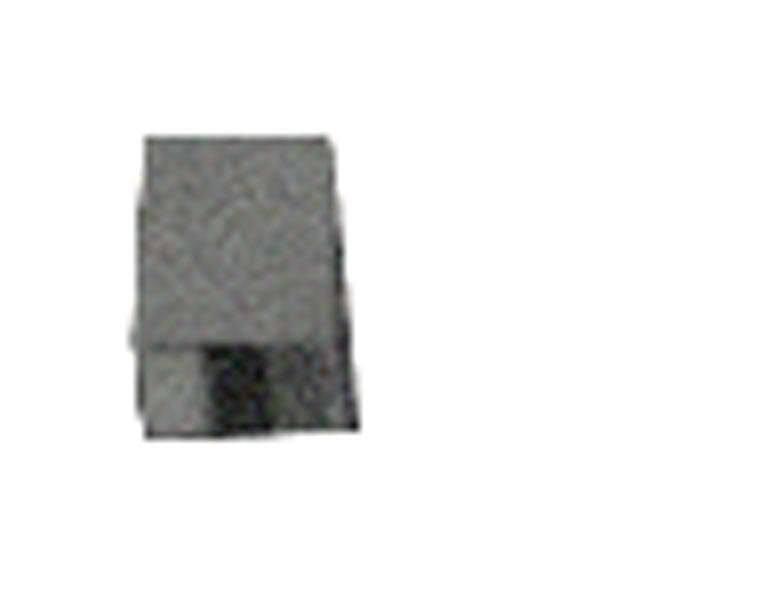

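The bright crop confirms it: nose edge at the top, fin (dark) on the rear flat at crop (237,390). The size is 60 x 41 mm, so this is the chock meant, at yaw 28.9°. I'll move above it.

```bash
python3 -m jog '[0,0,-0.35,0.39,-0.68,0.4,0, 0,0,0,0.39,-0.68,0.4,0, 0,0,0,0.39,-0.68,0.4,0, 0,0,0,0.39,-0.67,0.4,0, 0,0,0,0,0,0.84,0, 0,0,0,0,0,0.84,0, 0,0,0,0,0,0.84,0, 0,0,0,0,0,0,0]' | tail -1
python3 - <<'E'
from h import *
C=cam("wrist")
o,p,m=state();print(p,m.round(3))
g=cv2.cvtColor(C[0],cv2.COLOR_RGB2GRAY); 
# predicted
for n,q in dict(nose=(.467,.361,0),fintop=(.4232,.3369,.062)).items(): print(n,proj(C,q).round(1))
c=np.clip(C[0].astype(float)*2.5,0,255).astype(np.uint8);cv2.imwrite("pics/w3.png",c[:,:,::-1])
import pickle;pickle.dump(C,open("w3.pkl","wb"))
E
```

```text
grasp_force: 0.0
[0.41941558 0.33616297 0.11748629] [[ 0.876  0.482 -0.005]
 [ 0.482 -0.876 -0.004]
 [-0.006  0.001 -1.   ]]
nose [280.5 153. ]
fintop [280.7 221.7]
```

View pics/w3.png

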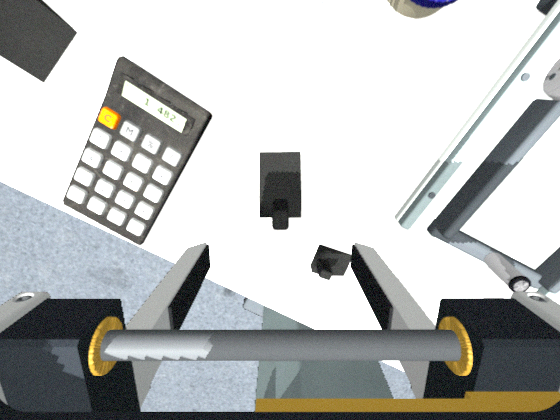

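The nose edge sits at row 153, columns 260–300, exactly as predicted, with the fin top near (280,219). I'll go down and grip.

```bash
python3 -m jog '[0,0,0,0.07,0.01,0.6,0, 0,0,0,0,0,0.6,0, 0,0,0,0,0,0.4,0, 0,0,0,0,0,0.2,0, 0,0,0,0,0,0,0, 0,0,0,0,0,0,0]'
python3 -m jog '[0,0,0,0,0,0,0.5, 0,0,0,0,0,0,1, 0,0,0,0,0,0,1, 0,0,0,0,0,0,1, 0,0,0,0,0,0,1, 0,0,0,0,0,0,1]'
```

```text
clock: 4.15
tcp_pos: [0.4252, 0.3405, 0.0312]
tcp_rot: [-0.0, 0.968, 0.25, 0.002]
ft_force: [0.0, -0.3, -0.0]
finger_gap: 0.998
grasp_force: 0.0
clock: 4.75
tcp_pos: [0.4235, 0.3399, 0.0294]
tcp_rot: [0.0, 0.968, 0.25, -0.0]
ft_force: [-0.0, -0.6, 0.4]
finger_gap: 0.526
grasp_force: 0.0
```

```bash
python3 -m jog '[0,0,0,0,0,0,1, 0,0,0,0,0,0,1, 0,0,0,0,0,0,1, 0,0,0,0,0,0,1, 0,0,0,0,0,0,1, 0,0,0,0,0,0,1, 0,0,0,0,0,0,1,0,0,0,0,0,0,1]'
```

```text
clock: 5.55
tcp_pos: [0.4235, 0.3398, 0.0294]
tcp_rot: [0.0, 0.968, 0.25, -0.0]
ft_force: [-0.1, -0.5, 0.2]
finger_gap: 0.147
grasp_force: 30.0
```

Gripped: the gap is 13.8 mm, matching the fin. Next I'll refine the deck frame from the stored views.

```bash
python3 - <<'E'
from h import *
import pickle
C2=pickle.load(open("w2.pkl","rb")); C3=pickle.load(open("w3.pkl","rb")); T=cam("top")
f=lambda x,y:(280+x/5,145+y/5); s=lambda x,y:(x/1.4286,y/1.4286)
t=np.radians(8); n=np.array([-np.sin(t),0,np.cos(t)]); P=np.array([.4824,.132,.0111])
def L(h,*v):
    for nm,C,a,b in v:
        A=plane(C,a,P+n*h,n);B=plane(C,b,P+n*h,n); d=B-A
        print(nm,A.round(4),B.round(4),"len",np.linalg.norm(d).round(4),"yaw",np.degrees(np.arctan2(d[1],d[0])).round(2))
L(.012,("T railL",T,f(78,562),f(62,86)),("T railR",T,f(443,550),f(423,75)),("w2 railL",C2,s(387,200),s(472,3)),("w2 railR",C2,s(525,267),s(672,46)),
 ("low T",T,f(78,562),f(443,550)),("low w2",C2,s(387,200),s(525,267)))
L(.025,("roll T",T,f(113,228),f(417,226)),("roll w2",C2,s(485,51),s(620,120)))
L(.032,("tine tips w2",C2,s(470,86),s(578,143)),("tine tips T",T,f(130,280),f(378,275)),("tineL in",T,f(157,520),f(148,285)),("tineR in",T,f(375,515),f(365,280)))
g=cv2.cvtColor(C3[0],cv2.COLOR_RGB2GRAY)
L(.059,("knob w3/w2",C3,(520,283),(521,283)),("k",C2,s(468,235),s(468,236)))
E
```

```text
T railL [0.4638 0.2251 0.0206] [0.7075 0.2322 0.0549] len 0.2463 yaw 1.69
T railR [0.4692 0.0381 0.0214] [0.7124 0.0448 0.0555] len 0.2456 yaw 1.57
w2 railL [0.4645 0.2224 0.0207] [0.6626 0.233  0.0485] len 0.2004 yaw 3.09
w2 railR [0.4712 0.0442 0.0216] [0.7169 0.0475 0.0562] len 0.2482 yaw 0.77
low T [0.4638 0.2251 0.0206] [0.4692 0.0381 0.0214] len 0.187 yaw -88.33
low w2 [0.4645 0.2224 0.0207] [0.4712 0.0442 0.0216] len 0.1783 yaw -87.83
roll T [0.6308 0.2065 0.0572] [0.6311 0.0514 0.0572] len 0.1551 yaw -89.87
roll w2 [0.6313 0.2022 0.0573] [0.6406 0.0536 0.0586] len 0.1488 yaw -86.43
tine tips w2 [0.5983 0.1998 0.0597] [0.6034 0.0788 0.0604] len 0.1211 yaw -87.58
tine tips T [0.6028 0.1983 0.0603] [0.6048 0.0727 0.0606] len 0.1255 yaw -89.09
tineL in [0.4828 0.1854 0.0435] [0.6002 0.1892 0.06  ] len 0.1186 yaw 1.82
tineR in [0.4849 0.0759 0.0438] [0.6023 0.0793 0.0603] len 0.1186 yaw 1.71
knob w3/w2 [0.4757 0.1311 0.0697] [0.4761 0.1304 0.0698] len 0.0008 yaw -58.78
k [0.4745 0.1319 0.0696] [0.4736 0.1314 0.0694] len 0.0011 yaw -148.79
```

```bash
cat >> h.py <<'E'
def Rd(yaw=1.7,pitch=8.0): # desired tool rotation: x uphill, z into deck
    x=np.array([np.cos(np.radians(pitch))*np.cos(np.radians(yaw)),np.cos(np.radians(pitch))*np.sin(np.radians(yaw)),np.sin(np.radians(pitch))])
    y=np.cross([0,0,1],x);y/=np.linalg.norm(y); return np.c_[x,-y,-np.cross(x,y)]
O=np.array([.6165,.1362,.0301])
def go(dx,dz,dy=0):
    """offset to deck-frame TCP target: turn (4deg units, tool) and shift (5cm units, in FINAL tool axes)"""
    o,p,m=state();D=Rd();tgt=O+D@np.array([dx,-dy,-dz])
    loc=D.T@(p-O)
    print("tcp deck x,y,z",np.round(1000*np.array([loc[0],-loc[1],-loc[2]]),1),"turn",(np.degrees(R.from_matrix(m.T@D).as_rotvec())/4).round(2),"shift cur axes",(m.T@(tgt-p)/.05).round(2),"final axes",(D.T@(tgt-p)/.05).round(2),"ft",np.round(D.T@np.array(o["ft_force"]),1),"gap",round(o["finger_gap"],3),"grasp",o["grasp_force"],"t",o["clock"])
E
python3 -m jog '[0,0,0,0,0,-0.8,1, 0,0,0,0,0,-0.8,1, 0,0,0,0,0,-0.8,1, 0,0,1,0,0,0,1, 0,0,1,0,0,0,1, 0,0,1,0,0,0,1, 0,0,1,0,0,0,1]'
python3 -m jog '[0,0,1,0,0,0,1, 0,0,1,0,0,0,1, 0,0,0.8,0,0,0,1, 0,1,0,0,0,0,1, 0,1,0,0,0,0,1, 0,0,0,0,0,0,1]'|tail -1
python3 -c "
from h import *
go(-.0733,.09)"
```

```text
clock: 6.3
tcp_pos: [0.4231, 0.3399, 0.1492]
tcp_rot: [-0.0, 0.994, 0.111, -0.0]
ft_force: [-0.1, -0.2, -2.1]
finger_gap: 0.15
grasp_force: 30.0
grasp_force: 30.0
tcp deck x,y,z [-171.5  208.8  143.9] turn [0.01 0.04 0.03] shift cur axes [1.96 4.18 1.08] final axes [1.96 4.18 1.08] ft [ 0.3 -0.   1.8] gap 0.146 grasp 29.988990426063538 t 6.9
```

```bash
python3 -m jog '[0,0,0,0.39,0.84,0,1, 0,0,0,0.39,0.84,0,1, 0,0,0,0.39,0.84,0,1, 0,0,0,0.39,0.84,0,1, 0,0.04,0.03,0.39,0.82,0,1, 0,0,0,0,0,0.6,1, 0,0,0,0,0,0.48,1, 0,0,0,0,0,0,1]'|tail -1
python3 - <<'E'
from h import *
go(-.0733,.032)
C=cam("wrist"); cv2.imwrite("pics/w4.png",np.clip(C[0][:,:,::-1]*1.5,0,255).astype(np.uint8))
D=Rd()
for p in [(.0133,0,.0),(.02,0,.05),(-.005,.057,.032),(-.005,-.057,.032)]: print(p,proj(C,O+D@np.array([p[0],-p[1],-p[2]])).round(1))
E
```

```text
grasp_force: 30.0
tcp deck x,y,z [-73.2  -0.7  87.1] turn [ 0.01  0.08 -0.04] shift cur axes [ 0.   -0.02  1.1 ] final axes [-0.   -0.01  1.1 ] ft [-0.5  0.2  1.9] gap 0.146 grasp 29.988686442375183 t 7.7
(0.0133, 0, 0.0) [279.1 121.8]
(0.02, 0, 0.05) [278.8 111.2]
(-0.005, 0.057, 0.032) [205.9 146.3]
(-0.005, -0.057, 0.032) [352.2 145.8]
```

View pics/w4.png

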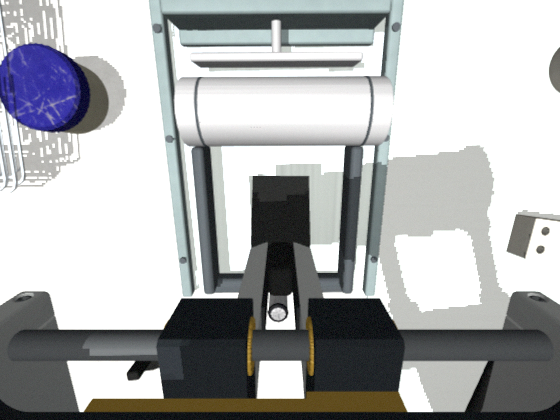

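The view confirms the fit. The chock nose at (281,178) is aligned and centred between the tine tips at (203,147) and (353,147), and the roll is at row 112 as predicted. I'll lower it until it touches the deck.

```bash
python3 -m jog '[0,0.08,-0.04,0,0,0.4,1, 0,0,0,0,0,0.4,1, 0,0,0,0,0,0.24,1, 0,0,0,0,0,0,1, 0,0,0,0,0,0,1]' >/dev/null; python3 -c "
from h import *
go(-.0733,.0294)"
python3 -m jog '[0,0,0,0,0,0.04,1, 0,0,0,0,0,0.02,1, 0,0,0,0,0,0.02,1, 0,0,0,0,0,0,1]'|grep force
python3 -c "
from h import *
go(-.0733,.0294)"
```

```text
tcp deck x,y,z [-69.5   0.7  38.9] turn [-0.   -0.14  0.02] shift cur axes [-0.08  0.01  0.19] final axes [-0.08  0.01  0.19] ft [-0.1 -0.9  0.1] gap 0.144 grasp 29.988751709461212 t 8.25
ft_force: [0.6, -0.3, -2.1]
grasp_force: 30.0
tcp deck x,y,z [-70.3   0.4  34.3] turn [ 0.   -0.12  0.02] shift cur axes [-0.06  0.01  0.1 ] final axes [-0.06  0.01  0.1 ] ft [0.3 0.3 2.2] gap 0.147 grasp 29.988795518875122 t 8.65
```

```bash
python3 -m jog '[0,-0.12,0.02,0,0,0.02,1, 0,0,0,0,0,0.02,1, 0,0,0,0,0,0.02,1, 0,0,0,0,0,0,1, 0,0,0,0,0,0,1]'|grep force
python3 -c "
from h import *
go(-.0733,.0294)"
python3 -m jog '[0,0,0,0,0,0.02,1, 0,0,0,0,0,0.02,1, 0,0,0,0,0,0,1, 0,0,0,0,0,0,1]'|grep force
python3 -c "
from h import *
go(-.0733,.0294)"
```

```text
ft_force: [-1.2, 0.6, 5.1]
grasp_force: 30.0
tcp deck x,y,z [-69.9   0.4  31.7] turn [ 0.   -0.01 -0.  ] shift cur axes [-0.07  0.01  0.05] final axes [-0.07  0.01  0.05] ft [-0.4 -0.6 -5.2] gap 0.148 grasp 29.989376664161682 t 9.15
ft_force: [-7.6, -2.1, 20.0]
grasp_force: 30.0
tcp deck x,y,z [-69.9   0.4  31.7] turn [ 0.   -0.02  0.  ] shift cur axes [-0.07  0.01  0.05] final axes [-0.07  0.01  0.05] ft [ -4.8   1.9 -20.9] gap 0.147 grasp 29.989306032657623 t 9.55
```

```bash
python3 -m jog '[0,0,0,0,0,-0.06,1, 0,0,0,0.16,0,0,1, 0,0,0,0.16,0,0,1, 0,0,0,0.16,0,0,1, 0,0,0,0,0,0,1, 0,0,0,0,0,0,1]'|grep force
python3 -c "
from h import *
go(-.045,.0317)"
```

```text
ft_force: [0.5, 0.1, -0.9]
grasp_force: 30.0
tcp deck x,y,z [-45.4   0.4  31.8] turn [ 0.   -0.01 -0.  ] shift cur axes [0.01 0.01 0.  ] final axes [0.01 0.01 0.  ] ft [ 0.4 -0.1  1. ] gap 0.147 grasp 29.989009201526642 t 10.15
```

```bash
python3 -m jog '[0,0,0,0,0,0,0.6, 0,0,0,0,0,0,0.6, 0,0,0,0,0,0,0.6, 0,0,0,0,0,0,0.6, 0,0,0,0,0,-0.5,0.6, 0,0,0,0,0,-0.6,0.8, 0,0,0,-0.35,0,0,1, 0,0,0,-0.35,0,0,1]'|grep -E "force|gap"
python3 -m jog '[0,0,0,0,0,0,1, 0,0,0,0,0,0,1, 0,0,0,0,0,0,1, 0,0,0,0,0,0,1]'|grep gap
python3 -c "
from h import *
go(-.08,.014)"
```

```text
ft_force: [-0.5, -1.1, -0.8]
finger_gap: 0.181
grasp_force: 0.0
finger_gap: 0.003
tcp deck x,y,z [-80.3   0.4  87. ] turn [ 0.   -0.01 -0.  ] shift cur axes [0.   0.01 1.46] final axes [0.01 0.01 1.46] ft [ 0.4  1.2 -0.5] gap 0.003 grasp 0.0 t 11.35
```

```bash
python3 -m jog '[0,0,0,0,0,0.4,1, 0,0,0,0,0,0.4,1, 0,0,0,0,0,0.4,1, 0,0,0,0,0,0.26,1, 0,0,0,0,0,0,1, 0,0,0,0,0,0,1]'|grep force
python3 - <<'E'
from h import *
go(-.07,.014)
C=cam("wrist"); c=np.clip(C[0][60:340,140:420,::-1]*2.0,0,255).astype(np.uint8); cv2.imwrite("pics/w5.png",cv2.resize(c,(560,560),interpolation=2))
E
```

```text
ft_force: [0.9, 0.3, 0.4]
grasp_force: 0.0
tcp deck x,y,z [-80.8   0.4  14. ] turn [ 0.  0. -0.] shift cur axes [0.22 0.01 0.  ] final axes [0.22 0.01 0.  ] ft [ 0.9 -0.3 -0.3] gap 0.006 grasp 0.0 t 11.95
```

View pics/w5.png

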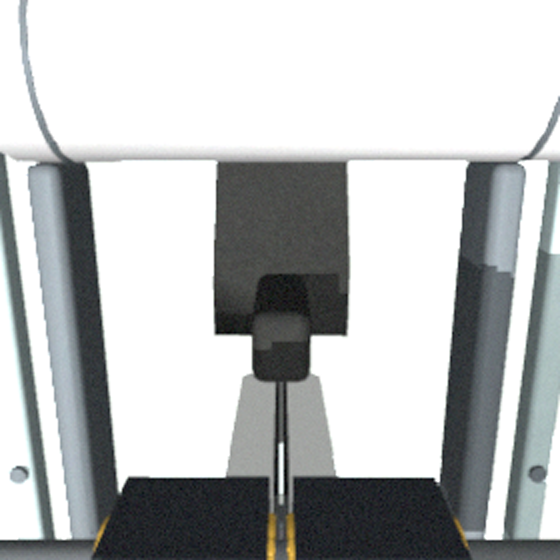

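The chock stands square behind the roll, crop (281,160–335), with the closed fingers behind it at (281,440). I'll push.

```bash
python3 -m jog '[0,0,0,0.04,0,0.06,1, 0,0,0,0.04,0,0,1, 0,0,0,0.04,0,0,1, 0,0,0,0.04,0,0,1, 0,0,0,0.04,0,0,1, 0,0,0,0.04,0,0,1, 0,0,0,0.04,0,0,1, 0,0,0,0,0,0,1]'>/dev/null
python3 -c "
from h import *
go(-.06,.011)"
python3 -m jog '[0,0,0,0.04,0,0,1, 0,0,0,0.04,0,0,1, 0,0,0,0.04,0,0,1, 0,0,0,0.02,0,0,1, 0,0,0,0,0,0,1]'>/dev/null
python3 -c "
from h import *
go(-.06,.011)"
```

```text
tcp deck x,y,z [-66.9   0.4  11.2] turn [-0.   -0.01 -0.  ] shift cur axes [0.14 0.01 0.  ] final axes [0.14 0.01 0.  ] ft [-0.4  1.4 -0.9] gap 0.006 grasp 0.0 t 12.8
tcp deck x,y,z [-59.8   0.4  11.1] turn [-0.   -0.01 -0.  ] shift cur axes [-0.    0.01  0.  ] final axes [-0.    0.01  0.  ] ft [-0.8  0.3  0.7] gap 0.005 grasp 0.1656933082267642 t 13.3
```

```bash
python3 -m jog '[0,0,0,0.02,0,0,1, 0,0,0,0.02,0,0,1, 0,0,0,0.02,0,0,1, 0,0,0,0.02,0,0,1, 0,0,0,0,0,0,1]'>/dev/null
python3 -c "
from h import *
go(-.06,.011)"
python3 -m jog '[0,0,0,0.02,0,0,1, 0,0,0,0.02,0,0,1, 0,0,0,0.02,0,0,1, 0,0,0,0.02,0,0,1, 0,0,0,0,0,0,1]'>/dev/null
python3 -c "
from h import *
go(-.06,.011)"
```

```text
tcp deck x,y,z [-57.1   0.4  11.1] turn [ 0.    0.02 -0.  ] shift cur axes [-0.06  0.01  0.  ] final axes [-0.06  0.01  0.  ] ft [-2.5  0.3 -1.4] gap 0.008 grasp 1.423986442387104 t 13.8
tcp deck x,y,z [-56.8   0.3  10.8] turn [ 0.01  0.12 -0.  ] shift cur axes [-0.06  0.01 -0.  ] final axes [-0.06  0.01 -0.  ] ft [-8.1  0.  -6.8] gap 0.004 grasp 4.213337749242783 t 14.3
```

```bash
for i in 1; do python3 -m jog '[0,0,0,0.02,0,0,1, 0,0,0,0,0,0,1]'>/dev/null; python3 -c "
from h import *
go(-.06,.011)"; done
python3 -m jog '[0,0,0,0.02,0,0,1, 0,0,0,0,0,0,1]'>/dev/null; python3 -c "
from h import *
go(-.06,.011)"
```

```text
tcp deck x,y,z [-55.9   0.3  10.8] turn [ 0.01  0.12 -0.  ] shift cur axes [-0.08  0.01 -0.  ] final axes [-0.08  0.01 -0.  ] ft [-7.8 -0.4 -5.9] gap 0.001 grasp 4.035263434052467 t 14.5
tcp deck x,y,z [-54.8   0.3  10.8] turn [ 0.01  0.12 -0.  ] shift cur axes [-0.1   0.01 -0.  ] final axes [-0.1   0.01 -0.  ] ft [-8.8 -0.4 -5.6] gap 0.006 grasp 3.9656610041856766 t 14.7
```

```bash
cat > p.sh <<'E'
python3 -c "
from h import *
go(-.06,.011)" | cut -c1-45,150-
E
python3 -m jog '[0,0,0,0.02,0,0,1, 0,0,0,0.02,0,0,1, 0,0,0,0,0,0,1]'>/dev/null; sh p.sh
python3 -m jog '[0,0,0,0.02,0,0,1, 0,0,0,0.02,0,0,1, 0,0,0,0,0,0,1]'>/dev/null; sh p.sh
```

```text
tcp deck x,y,z [-52.6   0.2  10.8] turn [ 0.0 0.007 grasp 3.7366073951125145 t 15.0
tcp deck x,y,z [-50.6   0.3  10.8] turn [0.01005 grasp 3.816259503364563 t 15.3
```

```bash
cat > p.sh <<'E'
python3 -c "
from h import *
go(-.06,.011)" | sed 's/turn.*ft/ft/'
E
sh p.sh
python3 -m jog '[0,0,0,0.02,0,0,1, 0,0,0,0.02,0,0,1, 0,0,0,0,0,0,1]'>/dev/null; sh p.sh
```

```text
tcp deck x,y,z [-50.6   0.3  10.8] ft [-8.3 -0.8 -5.9] gap 0.005 grasp 3.816259503364563 t 15.3
tcp deck x,y,z [-48.9   0.2  10.8] ft [-9.4 -0.8 -7. ] gap 0.005 grasp 4.2351628839969635 t 15.6
```

```bash
python3 -m jog '[0,0,0,0.02,0,0,1, 0,0,0,0,0,0,1, 0,0,0,0,0,0,1]'>/dev/null; sh p.sh
python3 -m jog '[0,0,0,0.02,0,0,1, 0,0,0,0,0,0,1, 0,0,0,0,0,0,1]'>/dev/null; sh p.sh
```

```text
tcp deck x,y,z [-48.9   0.3  10.7] ft [-11.3  -1.3  -7.4] gap 0.004 grasp 4.933984279632568 t 15.9
tcp deck x,y,z [-48.9   0.3  10.7] ft [-10.6  -0.8  -9.3] gap 0.005 grasp 5.656512156128883 t 16.2
```

```bash
python3 -m jog '[0,0,0,0.02,0,0,1, 0,0,0,0.02,0,0,1, 0,0,0,0,0,0,1, 0,0,0,0,0,0,1]'>/dev/null; sh p.sh
python3 -m jog '[0,0,0,0.02,0,0,1, 0,0,0,0,0,0,1, 0,0,0,0,0,0,1]'>/dev/null; sh p.sh
```

```text
tcp deck x,y,z [-48.5   0.2  10.6] ft [-13.3  -0.5 -11.2] gap 0.004 grasp 6.820240840315819 t 16.6
tcp deck x,y,z [-48.3   0.2  10.5] ft [-13.7  -0.3 -11.5] gap 0.006 grasp 7.280706614255905 t 16.9
```

```bash
python3 -m jog '[0,0,0,0.02,0,0,1, 0,0,0,0.02,0,0,1, 0,0,0,0,0,0,1, 0,0,0,0,0,0,1]'>/dev/null; sh p.sh
python3 -m jog '[0,0,0,0.02,0,0,1, 0,0,0,0,0,0,1, 0,0,0,0,0,0,1]'>/dev/null; sh p.sh
```

```text
tcp deck x,y,z [-47.8   0.2  10.5] ft [-16.9   0.1 -13.2] gap 0.004 grasp 8.443550616502762 t 17.3
tcp deck x,y,z [-47.6   0.2  10.4] ft [-17.5  -1.  -14.3] gap 0.006 grasp 8.915093071991578 t 17.6
```

```bash
python3 -m jog '[0,0,0,0.02,0,0,1, 0,0,0,0.02,0,0,1, 0,0,0,0,0,0,1, 0,0,0,0,0,0,1]'>/dev/null; sh p.sh
python3 -m jog '[0,0,0,0.01,0,0,1, 0,0,0,0,0,0,1, 0,0,0,0,0,0,1]'>/dev/null; sh p.sh
```

```text
tcp deck x,y,z [-47.1   0.2  10.3] ft [-20.3  -0.6 -16.3] gap 0.005 grasp 10.191432125866413 t 18.0
tcp deck x,y,z [-47.1   0.2  10.3] ft [-21.5  -0.7 -16.7] gap 0.006 grasp 10.653802268207073 t 18.3
```

```bash
python3 -m jog '[0,0,0,0.01,0,0,1, 0,0,0,0,0,0,1, 0,0,0,0,0,0,1, 0,0,0,0,0,0,1, 0,0,0,0,0,0,1]'>/dev/null; sh p.sh
python3 -m jog '[0,0,0,-0.02,0,0,1, 0,0,0,-0.02,0,0,1, 0,0,0,-0.02,0,0,1, 0,0,0,-0.02,0,0,1, 0,0,0,-0.02,0,0,1, 0,0,0,-0.02,0,0,1, 0,0,0,-0.02,0,0,1, 0,0,0,-0.02,0,0,1]'>/dev/null; sh p.sh
python3 -m jog '[0,0,0,-0.02,0,0,1, 0,0,0,-0.02,0,0,1, 0,0,0,-0.04,0,0,1, 0,0,0,-0.04,0,0,1, 0,0,0,-0.1,0,0,1, 0,0,0,-0.1,0,0,1, 0,0,0,0,0,0,1]'>/dev/null; sh p.sh
```

```text
tcp deck x,y,z [-47.1   0.2  10.4] ft [-21.8   0.3 -17.1] gap 0.006 grasp 11.118281409144402 t 18.8
tcp deck x,y,z [-47.    0.2  10.2] ft [-7.8  1.  -2.2] gap 0.007 grasp 3.9611154422163963 t 19.6
tcp deck x,y,z [-57.3   0.4  11.5] ft [ 0.2 -0.  -0.3] gap 0.005 grasp 0.0 t 20.3
```

```bash
python3 -m jog '[0,0,0,-0.1,0,-0.5,1, 0,0,0,-0.1,0,-0.7,1, 0,0,0,-0.4,0,-0.4,0.5, 0,0,0,-0.6,0,0,0.5, 0,0,0,-0.4,0,0,0.5, 0,0,0,0,0,0,0.5, 0,0,0,0,0,0,0.5]'>/dev/null
python3 - <<'E'
from h import *
go(-.1355,.028)
T=cam("top");cv2.imwrite("before.png",T[0]);cv2.imwrite("sbefore.png",cam("side")[0])
C=cam("wrist");g=cv2.cvtColor(C[0],cv2.COLOR_RGB2GRAY);D=Rd()
# knob top: bright/dark circle near predicted pixel
q=proj(C,O+D@np.array([-.1355,0,-.059]));print("knob pred",q)
E
```

```text
tcp deck x,y,z [-135.8    0.6   91.7] turn [-0.   -0.04  0.  ] shift cur axes [0.   0.01 1.27] final axes [0.01 0.01 1.27] ft [0.1 0.2 0.7] gap 0.392 grasp 0.0 t 21.0
knob pred [281.06098917 239.25371433]
```

```bash
python3 -m jog '[0,-0.04,0,0,0.01,0.4,0.5, 0,0,0,0,0,0.4,0.5, 0,0,0,0,0,0.3,0.5, 0,0,0,0,0,0.17,0.5, 0,0,0,0,0,0,0.5, 0,0,0,0,0,0,0.5]'>/dev/null; sh p.sh
python3 -m jog '[0,0,0,0,0,0,1, 0,0,0,0,0,0,1, 0,0,0,0,0,0,1, 0,0,0,0,0,0,1, 0,0,0,0,0,0,1, 0,0,0,0,0,0,1, 0,0,0,0,0,0,1]'>/dev/null; sh p.sh
```

```text
tcp deck x,y,z [-1.367e+02 -1.000e-01  2.770e+01] ft [ 0.1 -0.5 -0.4] gap 0.505 grasp 0.0 t 21.75
tcp deck x,y,z [-137.2    1.3   28. ] ft [ 0.1 -6.2 -0.2] gap 0.161 grasp 30.000483691692352 t 22.45
```

```bash
python3 -m jog '[0,0,0,-0.04,0.02,0,1, 0,0,0,-0.06,0,0,1, 0,0,0,-0.06,0,0,1, 0,0,0,-0.06,0,0,1, 0,0,0,-0.06,0,0,1, 0,0,0,-0.06,0,0,1, 0,0,0,-0.06,0,0,1, 0,0,0,-0.06,0,0,1]'>/dev/null; sh p.sh
python3 -m jog '[0,0,0,-0.06,0,0,1, 0,0,0,-0.06,0,0,1, 0,0,0,-0.06,0,0,1, 0,0,0,-0.06,0,0,1, 0,0,0,-0.02,0,0,1, 0,0,0,0,0,0,1, 0,0,0,0,0,0,1]'>/dev/null; sh p.sh
```

```text
tcp deck x,y,z [-158.3    1.3   28. ] ft [ 2.5 -8.5  4.3] gap 0.166 grasp 29.998572170734406 t 23.25
tcp deck x,y,z [-171.8    1.3   28. ] ft [ 1.6 -9.5  3.3] gap 0.162 grasp 29.999213218688965 t 23.95
```

```bash
python3 -m jog '[0,0,0,0,-0.03,0,1, 0,0,0,0,0,0,0.6, 0,0,0,0,0,0,0.5, 0,0,0,0,0,0,0.4, 0,0,0,0,0,0,0.4, 0,0,0,0,0,-0.5,0.4, 0,0,0,0,0,-0.6,0.4, 0,0,0,0,0,-0.6,0.4]'>/dev/null; sh p.sh
python3 -m jog '[0,0,0,0,0,-0.5,0.4, 0,0,0,0,0,0,0.4, 0,0,0,0,0,0,0.4]'>/dev/null
python3 - <<'E'
from h import *
go(-.17,.1)
T=cam("top")[0];S=cam("side")[0];B=cv2.imread("before.png");SB=cv2.imread("sbefore.png")
def reg(i,x0,x1,y0,y1): return cv2.cvtColor(i,cv2.COLOR_RGB2GRAY)[y0:y1,x0:x1].astype(np.float32)
print("roll top shift",cv2.phaseCorrelate(reg(B,305,362,168,208),reg(T,305,362,168,208)))
print("roll side",cv2.phaseCorrelate(reg(SB,255,288,172,205),reg(S,255,288,172,205)))
C=cam("wrist");D=Rd();g=cv2.cvtColor(C[0],cv2.COLOR_RGB2GRAY)
# knob top / tine tips in wrist view: dark profile along tines, and roll column profile
for y in(.062,-.062,0.035):
    pr=[(x,int(g[int(v),int(u)])) for x in range(-60,40,5) for u,v in [proj(C,O+D@np.array([x/1000,-y,-.032]))]]
    print(y,pr)
E
```

```text
tcp deck x,y,z [-1.739e+02  1.000e-01  1.135e+02] ft [ 0.8 -0.   0.5] gap 0.597 grasp 0.0 t 24.75
tcp deck x,y,z [-173.2    0.3  137.9] turn [ 0.    0.03 -0.  ] shift cur axes [0.07 0.01 0.76] final axes [0.06 0.01 0.76] ft [-0.1 -0.9  0.3] gap 0.596 grasp 0.0 t 25.05
roll top shift ((0.020596092959205947, 0.24444532053223256), 0.7588373454411824)
roll side ((-0.20714131965442917, 0.1750700940225265), 0.9529533202265515)
0.062 [(-60, 69), (-55, 72), (-50, 70), (-45, 67), (-40, 132), (-35, 189), (-30, 190), (-25, 189), (-20, 188), (-15, 188), (-10, 189), (-5, 187), (0, 187), (5, 52), (10, 13), (15, 22), (20, 45), (25, 70), (30, 64), (35, 65)]
-0.062 [(-60, 71), (-55, 67), (-50, 70), (-45, 70), (-40, 99), (-35, 188), (-30, 188), (-25, 189), (-20, 190), (-15, 187), (-10, 189), (-5, 188), (0, 124), (5, 58), (10, 5), (15, 41), (20, 43), (25, 39), (30, 37), (35, 36)]
0.035 [(-60, 192), (-55, 192), (-50, 190), (-45, 189), (-40, 190), (-35, 190), (-30, 190), (-25, 189), (-20, 190), (-15, 189), (-10, 188), (-5, 188), (0, 119), (5, 55), (10, 11), (15, 18), (20, 46), (25, 67), (30, 66), (35, 67)]
```

```bash
python3 - <<'E'
from h import *
g=lambda i:cv2.cvtColor(i,cv2.COLOR_RGB2GRAY)[168:208,305:362].astype(np.float32)
a=g(cam("top")[0]); [bot.capture("side") for _ in range(16)]; b=g(cam("top")[0])
print(cv2.phaseCorrelate(a,b), cv2.phaseCorrelate(g(cv2.imread("before.png")),b))
E
```

```text
((0.04672443383813629, 0.04577080367131714), 0.9817771172523498) ((0.06990751284691399, 0.16426732681802392), 0.733331640958786)
```

The roll isn't moving, so I'll hand the job in.

```bash
python3 -c "
from bench import bot
print(bot.finish_job())"
```

```text
the job is handed in; nothing more can be done
None
```

The chock was pushed in to about 21 N, holding the roll against the backstop; the gate was then drawn out about 35 mm, the roll showed no movement in the camera check, and the job is handed in (no verdict was returned).

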